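Shim the rocking balance

ROBOT

A 7-joint arm with a two-finger parallel gripper is mounted at the origin on a cart in front of the work surface, level with it; the furniture and walls round the work are solid. World frame = base frame: x ahead of the robot, y to its left, z up, the work surface at z = 0. Lengths are in m, angles in rad, forces in N, time in s.
With the tool pointing down it reaches from about 0.425 to 1.025 m from the base axis. Payload 3.6 kg.
Tool frame: the origin (TCP) lies on the mounting face of the last link; the fingertips stand 173 mm ahead of it and the grasp point (between the pads) lies ahead of it (manip.tcp_to_grasp is the z of the grasp point in the tool frame, in m); z points along the fingers, y is the direction in which the jaws open and shut (so a half turn about z gives the same grasp; the last joint's range is limited). The gripper opens to 85 mm and grips with 20 to 120 N. Pads are 22 mm wide; open, the fingers measure 114 mm over their backs; the gripper's body (76 mm by 85 mm) begins 54 mm behind the grasp point. The pads swing forward as they close: fully open they stand 13 mm farther back than shut.
Start: joints at [1.147, 0.591, 0.048, 1.609, -0.033, 0.943, -0.034], TCP at [0.235, -0.686, 0.405] pointing down, gripper open.
Joint ranges: [-2.69, 2.69], [-0.47, 2.24], [-1.27, 1.36], [0.19, 2.51], [-1.53, 4.68], [0.08, 2.07], [-3.09, 3.09]. Speed limits (rad/s): [2.57, 2.57, 3.14, 3.14, 3.14, 3.14, 3.14].

INTERFACE

Orientations are given as a unit quaternion [w, x, y, z].
In Python, from rig import manip gives the robot as it stands. The module is installed in compiled form; this text tells all that it offers.
- The arm moves only by the shell command python3 -m handwheel 'ROWS' [FORCE]. ROWS is JSON, a list that holds one entry, the list of rows, each a list of 5 numbers: the shift along the tool's x, y, z in mm, then the turn about the tool's z in rad, then the gripper's target within -1 to 1 (shut at 1, half-way at 0, fully open at -1). In form: [[[dx, dy, dz, roll, claw], ...]]. A call has 1 to 20 rows; each row is the pose to reach, as a shift and turn from the pose commanded when the call began, along the tool's axes at that moment; what a row does not reach only later rows make up. A row lasts 1/8 s, in which the tool goes at most 62.5 mm and 10.7 degrees, less where a joint would pass 70% of its speed; a pose out of reach is approached as far as the arm can. A call with a gripper value outside its range is refused whole. The fingers move at their own pace and stop on an object; FORCE is the grip in N (left out, the last holds). Time passes only in rows, so rows that repeat a pose let the fingers close. It gives the time, the measured TCP pose, the force and the opening at its end, in the units of the state.
- manip.get_obs(): the state, without advancing time (a new reading comes with each control period).
- manip.snapshot(name): name is "side" or "top" or "wrist"; returns (picture, depth): 480x640x3 uint8, red, green, blue; 480x640 float32, m along the optical axis (not along the pixel's ray), 0 where there is no reading.
- manip.get_calibration(name): a dict with "vfov" (degrees; the focal length in pixels is half the picture's height over the tangent of half this angle, whatever the lens; pixels are square), "cx", "cy" (the principal point, pixels), "D" ([k1, k2, p1, p2, k3] as OpenCV has them; the pictures are not rectified), "extrinsics" (4x4, takes a point from world to camera coordinates). Camera axes: x right, y down, z forward; pixel columns grow to the right and rows downward; lengths in m; the calibration is good to about 2 mm. A picture is of the moment at which its call begins: read the wrist's pose just before it. get_calibration takes no time and is no camera call; for the wrist camera it gives the pose at the moment of the call.
- manip.finish_job(): hands the job in, once; it reports no verdict.
The state is a dict: "time": time; "joint_pos": joint angles; "qd": joint speeds; "effort": joint torques, N m; "eef_pos": TCP position; "ee_rot": TCP orientation; "wrist_force": force on the tool from outside, world axes, zero at the start; "torque": the same for the moment, N m; "opening": finger opening in m.
Only numpy, scipy, OpenCV 4.12 (cv2) and the standard library are available. Lean on these libraries where they do the work, as an engineer would, in place of code of your own. Each camera call takes 0.05 s, during which the arm holds its last target. There are 200 camera calls.

TASK

The small white laboratory balance rocks because its foot at the front right corner is too short and hangs above the worktop. Push the wedge shim along the worktop, thin end first, under that foot until it is snug and the rocking stops, without jacking the balance up or shoving it out of its place. Then press down with the fingertips for about a second on the balance's top corner over that foot, to prove that it stands firm, and withdraw; pick nothing up and leave the other things where they are.

Things in the scene. Friction and masses are not known exactly. Their poses are not given: they have to be found in the camera images.
- balance: white balance, loose, about 3 kg; housing 150 x 150 mm, underside 26 mm, flat top 70 mm above the worktop; steel pan 84 mm across, top at 79 mm, centred at x +15 mm. Origin: middle of the housing at worktop level; x points from the display front to the back, y left, z up. Ball feet (radius 10 mm) at x, y = +-58 mm: three hold it level, the one at (-58, -58) hangs 8 mm above the worktop
- short_foot (a point): centre of the rubber ball (radius 10 mm) of the short front right foot, at (-58, -58, 18) mm on the balance; the ball's lowest point hangs 8 mm above the worktop. Unshimmed, a press of about 3 N on that corner rocks the balance over by up to 0.1 rad
- press_corner (a point): point on the flat top of the housing straight above the short foot, at (-58, -58, 70) mm, 17 mm from two edges of the housing and about 50 mm from the pan: press down here with well over 5 N, say 10 N, once the shim is snug
- wedge: grey wedge shim, loose, about 60 g, 110 mm long (x), 44 mm wide (y); 20 mm thick at the heel (its -x end, an upright flat face to push on), 2 mm at the thin end (+x); top a plane slope. Origin: middle of its underside; z up. Lies right of the balance, thin end roughly towards it. Its heel turns to lie flat against two spread fingertips that push it
- wedge_slope (a point): middle of the wedge's sloping top, 11 mm above its underside; z is the slope's normal, x runs down the slope to the thin end, y across. The short foot's ball touches the slope when its centre is 10 mm above it here, the foot then being over the wedge's own x = about +19 mm, and within 16 mm of its middle line in y; a push of 4 to 8 N makes it snug
- vial_2: bystander, to be left alone: small white vial with a cream cap, 20 mm across, 43 mm tall, standing in front of the work, near the bench edge; origin at the centre of its underside
- wafer_carrier_0: bystander, to be left alone: flat round white wafer carrier, 63 mm across, 12 mm high, lying beyond the work; origin at the centre of its underside
- dropper_bottle: bystander, to be left alone: brown dropper bottle with a black cap, 38 mm across, 80 mm tall, standing beyond the work; origin at the centre of its underside
- wafer_tub: bystander, to be left alone: round cream wafer tub, 68 mm across, 46 mm tall, on the right; origin at the centre of its underside
- swab_tub: bystander, to be left alone: white tub with a green lid, 58 mm across, 68 mm tall, on the right; origin at the centre of its underside
- beaker: bystander, to be left alone: glass beaker, 54 mm across, 70 mm tall, on the right; origin at the centre of its underside
- screwdriver: bystander, to be left alone: small screwdriver, 142 mm long, 18 mm thick, on the right; origin at the centre of its underside

How it is judged:
By the outcome, as a careful person would: the job done as asked, in the order asked, and still so for the second after the job is handed in, with the robot touching nothing.
It also fails if it takes over 48 s, if anything falls off the work surface, if the arm or the gripper's body presses on something with over 40 N, if the wrist force passes 120 N, or if a joint passes its speed limit or range.

## Working session

There is one attempt and no reset: what is moved stays moved. The work goes in short steps, Python scripts to look and compute and a shell command to move; the robot and the scene stay as the last step left them, time stands still between calls to the robot, and variables do not carry over. Pictures are saved under pics/ and viewed, about 8 in all and at most 12, crops included, and the job is handed in when it is done.

```bash
mkdir -p pics; cat > h.py <<'E'
import numpy as np, cv2
from rig import manip
def K(c):
    f=240/np.tan(np.radians(c['vfov'])/2); return np.array([[f,0,c['cx']],[0,f,c['cy']],[0,0,1]])
def ray(c,uv):
    n=cv2.undistortPoints(np.array([[uv]],float),K(c),np.array(c['D'],float))[0,0]
    E=np.array(c['extrinsics']); R,t=E[:3,:3],E[:3,3]
    return -R.T@t, R.T@np.array([n[0],n[1],1.])
def onz(c,uv,z):
    o,d=ray(c,uv); return o+d*(z-o[2])/d[2]
def dep(c,uv,D):
    o,d=ray(c,uv); return o+d*D[int(uv[1]),int(uv[0])]
def proj(c,P):
    E=np.array(c['extrinsics']); r,_=cv2.Rodrigues(E[:3,:3])
    return cv2.projectPoints(np.array(P,float).reshape(-1,3),r,E[:3,3],K(c),np.array(c['D'],float))[0][:,0]
def snap(n,f):
    c=manip.get_calibration(n); im,D=manip.snapshot(n)
    cv2.imwrite(f'pics/{f}.png',im[:,:,::-1]); np.save(f'pics/{f}.npy',D); 
    np.save(f'pics/{f}_c.npy',c,allow_pickle=True); return c,im,D
def load(f): return np.load(f'pics/{f}_c.npy',allow_pickle=True).item(), np.load(f'pics/{f}.npy')
E
python3 - <<'E'
from h import *
for n in ('top','side','wrist'): 
    c,_,_=snap(n,n+'0'); print(n,np.round(c['extrinsics'],3).tolist(),c['vfov'])
o=manip.get_obs(); print({k:np.round(v,3) for k,v in o.items()}, manip.tcp_to_grasp)
E
```

```text
top [[-0.001, -1.0, 0.027, -0.058], [-0.995, -0.002, -0.101, 0.481], [0.101, -0.027, -0.994, 1.021], [0.0, 0.0, 0.0, 1.0]] 54.91260908411849
side [[-0.332, -0.943, 0.011, 0.136], [-0.609, 0.205, -0.766, 0.357], [0.721, -0.261, -0.642, 0.95], [0.0, 0.0, 0.0, 1.0]] 52.08301242479474
wrist [[0.324, -0.946, -0.002, -0.724], [-0.91, -0.313, 0.271, -0.034], [-0.257, -0.086, -0.963, 0.379], [0.0, 0.0, 0.0, 1.0]] 58.00806154551492
{'time': np.float64(0.15), 'joint_pos': array([ 1.147,  0.592,  0.048,  1.61 , -0.033,  0.943, -0.034]), 'qd': array([ 0.001, -0.003,  0.002, -0.004, -0.001,  0.   , -0.001]), 'effort': array([ 4.0000e-03, -5.4925e+01,  1.5490e+00, -1.9845e+01,  1.0000e-02,
        6.0000e-03, -0.0000e+00]), 'eef_pos': array([ 0.235, -0.685,  0.404]), 'ee_rot': array([-0.001,  0.986,  0.165, -0.   ]), 'wrist_force': array([ 0.901, -0.131,  0.472]), 'torque': array([ 0.029, -0.023, -0.034]), 'opening': np.float64(0.085)} 0.1547
```

View pics/top0.png

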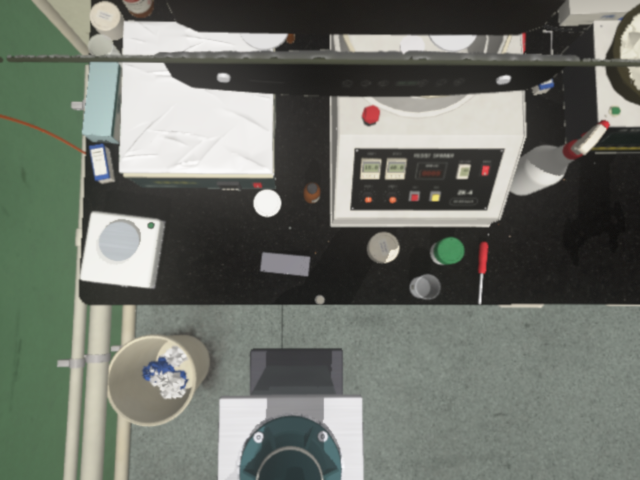

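View pics/side0.png

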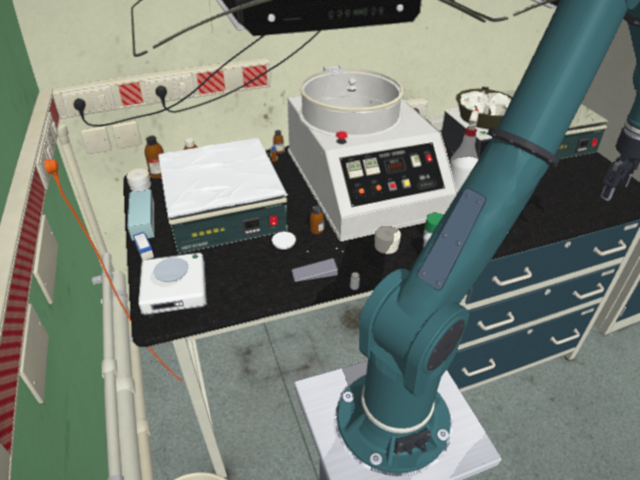

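The top view shows the balance at about (122,250) and its short foot near the (155,288) corner. The wedge is at (285,264), with the vial at (319,299). Next I'll enlarge this area.

```bash
python3 - <<'E'
from h import *
im=cv2.imread('pics/top0.png')[200:310,70:330]
cv2.imwrite('pics/top0z.png',cv2.resize(im,None,fx=3,fy=3,interpolation=cv2.INTER_CUBIC))
E
```

```text
(no output)
```

View pics/top0z.png

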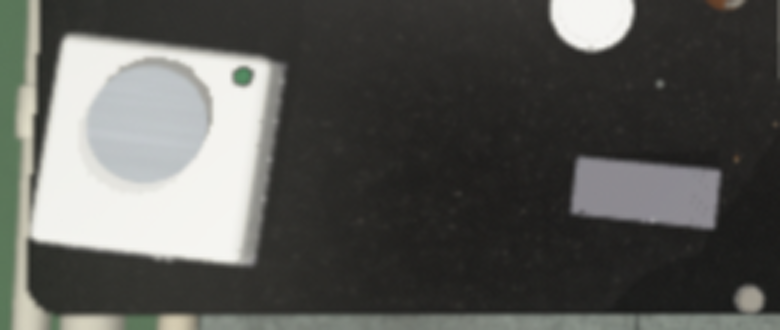

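The crop shows the balance's top corners at (65,37), (271,60), (242,264) and (33,240). The wedge's corners are at (578,157), (721,170), (716,229) and (571,213), with the heel on the right.

```bash
python3 - <<'E'
from h import *
c,D=load('top0')
f=lambda p:(p[0]/3+70-.33,p[1]/3+200-.33)
B=np.array([onz(c,f(p),.07) for p in [(65,37),(271,60),(242,264),(33,240)]])
print(B.round(3),np.linalg.norm(np.diff(B,axis=0),axis=1))
ctr=B.mean(0); ux=(B[0]+B[1]-B[2]-B[3]); yaw=np.arctan2(ux[1],ux[0]); uy=B[0]+B[3]-B[1]-B[2]; yaw2=np.arctan2(-uy[0],uy[1])
print('bal',ctr,yaw,yaw2)
y=(yaw+yaw2)/2; R=np.array([[np.cos(y),-np.sin(y)],[np.sin(y),np.cos(y)]]); print('foot',ctr[:2]+R@[-.058,-.058])
W=np.array([onz(c,f(p),z) for p,z in [((578,157),.002),((721,170),.02),((716,229),.02),((571,213),.002)]])
print(W.round(3),np.linalg.norm(np.diff(W,axis=0),axis=1)); w=W[0]+W[3]-W[1]-W[2]; print('wedge',W.mean(0),np.arctan2(w[1],w[0]))
for n,p in dict(vial=(750,298)).items(): print(n,onz(c,f(p),.043))
print('carrier',onz(c,(267,203),.012)); print('tub',onz(c,(384,247),.046))
for p in [(200,300),(700,305)]: print('edge',onz(c,f(p),0))
for u in [(122,240),(155-5,280),(288,264),(265,262)]: print(dep(c,u,D).round(3))
o=manip.get_obs()['ee_rot']; from scipy.spatial.transform import Rotation as Ro
print(Ro.from_quat(o,scalar_first=True).as_matrix().round(3))
E
```

```text
[[0.554 0.423 0.07 ]
 [0.538 0.278 0.07 ]
 [0.393 0.294 0.07 ]
 [0.41  0.438 0.07 ]] [0.14524333 0.14650146 0.14508346]
bal [0.4736828  0.35808603 0.07      ] -0.10393044412828133 -0.11382114175602186
foot [0.4097239  0.30673179]
[[ 0.475  0.065  0.002]
 [ 0.464 -0.045  0.02 ]
 [ 0.419 -0.041  0.02 ]
 [ 0.432  0.069  0.002]] [0.11162763 0.04476746 0.11288782]
wedge [0.44755492 0.01189906 0.011     ] 1.4605247455224974
vial [ 0.36764979 -0.06600275  0.043     ]
carrier [0.58781677 0.05410559 0.012     ]
tub [ 0.48266559 -0.20941945  0.046     ]
edge [0.36693882 0.34630218 0.        ]
edge [ 0.36207048 -0.0293563   0.        ]
[0.493 0.354 0.077]
[0.409 0.297 0.065]
[0.447 0.005 0.012]
[0.452 0.058 0.005]
[[ 0.946  0.325 -0.001]
 [ 0.325 -0.946  0.002]
 [-0.    -0.002 -1.   ]]
```

```bash
python3 -m handwheel '[[[15,-19,0,-0.05,0.5],[50,-63,0,-0.2,0.5],[90,-113,0,-0.37,0.5],[130,-164,0,-0.54,0.5],[170,-215,0,-0.71,0.5],[210,-265,0,-0.88,0.5],[250,-316,0,-1.05,0.5],[290,-367,0,-1.2,0.5],[330,-417,0,-1.3,0.5],[365,-462,0,-1.36,0.5],[385,-487,0,-1.367,0.5],[396,-501,0,-1.367,0.5],[396,-501,0,-1.367,0.5],[396,-501,0,-1.367,0.5],[396,-501,0,-1.367,0.5]]]' 
python3 - <<'E'
from h import *
from scipy.spatial.transform import Rotation as Ro
c,im,D=snap('wrist','w1'); o=manip.get_obs()
print(o['eef_pos'].round(4),Ro.from_quat(o['ee_rot'],scalar_first=True).as_matrix().round(3).tolist())
E
```

```text
time: 2.02
eef_pos: [0.4468, -0.0845, 0.4045]
ee_rot: [-0.0, 0.662, 0.75, -0.0]
wrist_force: [0.3, 0.3, 0.2]
opening: 0.0214
[ 0.4469 -0.0844  0.4046] [[-0.124, 0.992, -0.0], [0.992, 0.124, -0.0], [-0.0, -0.001, -1.0]]
```

View pics/w1.png

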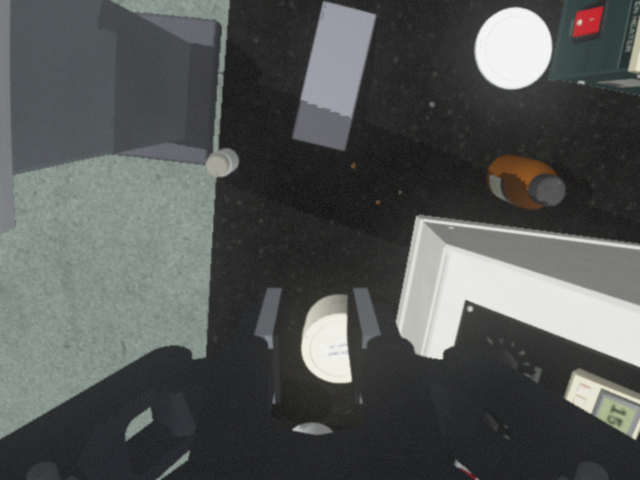

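The wrist view shows the wedge clearly. Its heel is at (293,137)–(346,150) and its thin end at (324,2)–(376,14), with the fingers lined up behind it.

```bash
python3 - <<'E'
from h import *
c,D=load('w1')
W=np.array([onz(c,p,z) for p,z in [((376,14),.002),((346,150),.02),((293,138),.02),((324,2),.002)]])
print(W.round(3),np.linalg.norm(np.diff(W,axis=0),axis=1)); w=W[0]+W[3]-W[1]-W[2]; print('wedge',W.mean(0),np.arctan2(w[1],w[0]))
print('vial',onz(c,(219,163),.043))
E
```

```text
[[ 0.476  0.067  0.002]
 [ 0.466 -0.042  0.02 ]
 [ 0.422 -0.037  0.02 ]
 [ 0.434  0.071  0.002]] [0.11085707 0.04365353 0.11039089]
wedge [0.44944532 0.01475427 0.011     ] 1.4708634614421243
vial [ 0.36934843 -0.06139312  0.043     ]
```

```bash
python3 -m handwheel '[[[0,0,30,0,0.5],[0,0,75,0,0.5],[0,0,120,0,0.5],[0,0,165,0,0.5],[0,0,200,0,0.5],[0,0,217,0,0.5],[0,0,225,0,0.5],[0,0,227,0,0.5],[0,0,227,0,0.5],[0,0,227,0,0.5]]]' && python3 -m handwheel '[[[10,0,0,0,0.5],[20,0,0,0,0.5],[27,0,0,0,0.5],[34,0,0,0,0.5],[41,0,0,0,0.5],[48,0,0,0,0.5],[55,0,0,0,0.5],[62,0,0,0,0.5],[69,0,0,0,0.5],[76,0,0,0,0.5],[83,0,0,0,0.5],[90,0,0,0,0.5],[90,0,0,0,0.5],[90,0,0,0,0.5]]]'
python3 - <<'E'
from h import *
c,im,D=snap('wrist','w2'); print(manip.get_obs()['wrist_force'])
E
```

```text
time: 3.32
eef_pos: [0.4475, -0.0834, 0.1784]
ee_rot: [0.001, 0.661, 0.75, 0.0]
wrist_force: [0.7, 0.2, 0.3]
opening: 0.0219
time: 5.08
eef_pos: [0.4357, 0.0061, 0.1776]
ee_rot: [-0.0, 0.661, 0.751, -0.0]
wrist_force: [-0.1, 0.4, -0.1]
opening: 0.0217
[-0.21798258 -0.17356391 -0.28083701]
```

View pics/w2.png

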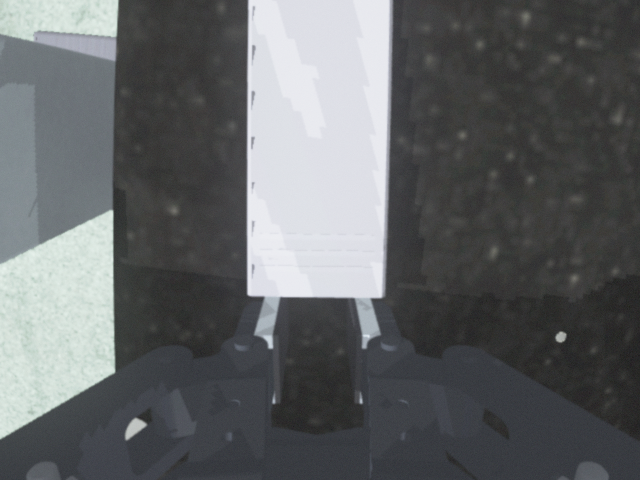

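The wedge now lies flat against both fingertips. The heel spans columns 248–385, centred on the fingers. I'll steer it slightly clockwise towards the foot and stop before it goes under.

```bash
python3 -m handwheel '[[[5,0,0,0.002,0.5],[13,0.3,0,0.006,0.5],[22,0.6,0,0.012,0.5],[31,1,0,0.018,0.5],[40,1.4,0,0.024,0.5],[49,1.8,0,0.03,0.5],[58,2.2,0,0.036,0.5],[67,2.6,0,0.04,0.5],[76,3,0,0.044,0.5],[85,3.3,0,0.045,0.5],[94,3.7,0,0.045,0.5],[103,4.1,0,0.045,0.5],[112,4.5,0,0.045,0.5],[121,4.9,0,0.045,0.5],[130,5.3,0,0.045,0.5],[138,5.7,0,0.045,0.5],[144,6,0,0.045,0.5],[148,6.2,0,0.045,0.5],[148,6.2,0,0.045,0.5],[148,6.2,0,0.045,0.5]]]'
python3 - <<'E'
from h import *
from scipy.spatial.transform import Rotation as Ro
c,im,D=snap('wrist','w3'); o=manip.get_obs();print(o['eef_pos'].round(4),Ro.from_quat(o['ee_rot'],scalar_first=True).as_matrix().round(3).tolist())
snap('top','t3');snap('side','s3')
a=cv2.imread('pics/w3.png');t=cv2.imread('pics/t3.png')[190:310,70:230];s=cv2.imread('pics/s3.png')[230:350,120:280]
v=np.vstack([cv2.resize(t,(400,300),interpolation=cv2.INTER_CUBIC),cv2.resize(s,(400,300),interpolation=cv2.INTER_CUBIC)])
cv2.imwrite('pics/m3.png',np.hstack([v,cv2.copyMakeBorder(cv2.resize(a,(400,300)),0,300,0,0,0)]))
E
```

```text
time: 7.62
eef_pos: [0.4233, 0.1535, 0.1777]
ee_rot: [0.0, 0.678, 0.735, -0.0]
wrist_force: [-0.6, 0.2, 0.4]
opening: 0.0215
[0.4233 0.1535 0.1777] [[-0.082, 0.997, -0.0], [0.997, 0.082, -0.0], [-0.0, -0.0, -1.0]]
```

View pics/m3.png

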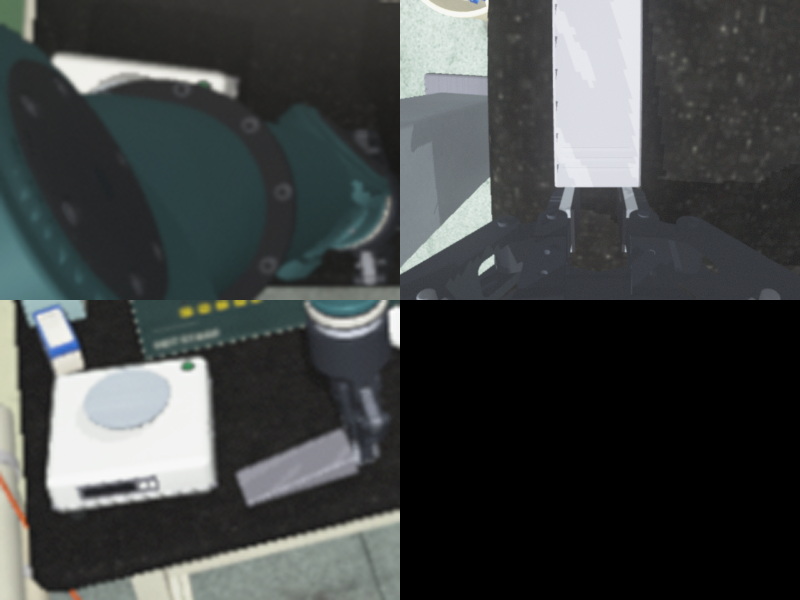

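The wedge is aligned and stops short of the balance. To check the foot's position I'll overlay the model on the enlarged side view.

```bash
python3 - <<'E'
from h import *
c,_=load('s3'); im=cv2.imread('pics/s3.png'); x0,y0,k=125,235,5
z=cv2.resize(im[y0:y0+120,x0:x0+150],None,fx=k,fy=k,interpolation=cv2.INTER_CUBIC)
def dr(P,col):
    q=((proj(c,P)-[x0,y0]+.5)*k).astype(int); cv2.polylines(z,[q.reshape(-1,1,2)],True,col,1)
a=-.109; R=np.array([[np.cos(a),-np.sin(a)],[np.sin(a),np.cos(a)]]); C=np.array([.4747,.3595])
def bal(x,y,h): return [*(C+R@[x,y]),h]
for h in (.07,.026): dr([bal(.075*i,.075*j,h) for i,j in ((1,1),(1,-1),(-1,-1),(-1,1))],(0,0,255))
u=np.array([-.082,.997]);n=np.array([.997,.082]); H=np.array([.4233,.1535])+.011*u
dr([[*(H+d*u+w*n),h] for d,w,h in ((0,.022,.02),(0,-.022,.02),(.11,-.022,.002),(.11,.022,.002))],(0,255,0))
cv2.imwrite('pics/o3.png',z); F=C+R@[-.058,-.058]; d=F-H; print('foot',F,'along',d@u,'lat',d@n)
E
```

```text
foot [0.41073472 0.3081537 ] along 0.14421202576037104 lat 0.00015401816393881902
```

View pics/o3.png

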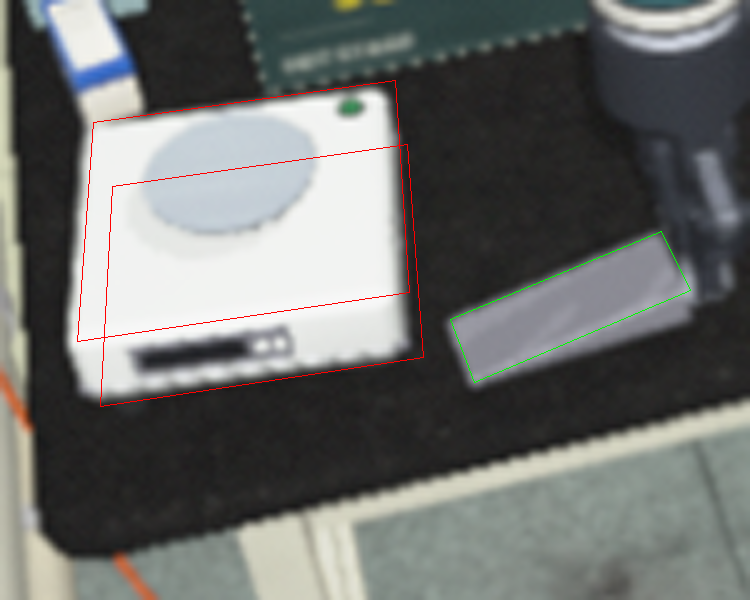

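The side overlay puts the balance about 4 mm further along +y than my model. The sideways fit is good, so contact should come after roughly 73 mm. I'll push to 62 mm, then creep.

```bash
python3 -m handwheel '[[[5,0,0,0,0.5],[13,0,0,0,0.5],[22,0,0,0,0.5],[31,0,0,0,0.5],[40,0,0,0,0.5],[48,0,0,0,0.5],[54,0,0,0,0.5],[59,0,0,0,0.5],[62,0,0,0,0.5],[62,0,0,0,0.5],[62,0,0,0,0.5]]]'; python3 -m handwheel '[[[1.5,0,0,0,0.5],[3,0,0,0,0.5],[3,0,0,0,0.5],[3,0,0,0,0.5]]]';python3 -m handwheel '[[[1.5,0,0,0,0.5],[3,0,0,0,0.5],[3,0,0,0,0.5],[3,0,0,0,0.5]]]'
```

```text
time: 9.15
eef_pos: [0.4182, 0.2153, 0.1777]
ee_rot: [-0.0, 0.678, 0.735, 0.0]
wrist_force: [-0.8, -0.4, 0.2]
opening: 0.0211
time: 9.65
eef_pos: [0.4179, 0.2185, 0.1777]
ee_rot: [-0.0, 0.677, 0.736, 0.0]
wrist_force: [-0.0, 0.3, 0.0]
opening: 0.0215
time: 10.15
eef_pos: [0.4177, 0.2216, 0.1777]
ee_rot: [-0.0, 0.677, 0.736, 0.0]
wrist_force: [0.5, -0.4, 0.6]
opening: 0.0214
```

```bash
python3 -m handwheel '[[[1,0,0,0,0.5],[2,0,0,0,0.5],[2,0,0,0,0.5],[2,0,0,0,0.5]]]';python3 -m handwheel '[[[1,0,0,0,0.5],[2,0,0,0,0.5],[2,0,0,0,0.5],[2,0,0,0,0.5]]]'
```

```text
time: 10.65
eef_pos: [0.4175, 0.2234, 0.1777]
ee_rot: [-0.0, 0.677, 0.736, 0.0]
wrist_force: [-0.3, -0.7, -0.2]
opening: 0.0212
time: 11.15
eef_pos: [0.4173, 0.2252, 0.1777]
ee_rot: [0.0, 0.678, 0.735, -0.0]
wrist_force: [-0.1, -1.1, 1.2]
opening: 0.0215
```

```bash
python3 -m handwheel '[[[1,0,0,0,0.5],[1.5,0,0,0,0.5],[1.5,0,0,0,0.5]]]';python3 -m handwheel '[[[1,0,0,0,0.5],[1,0,0,0,0.5],[1,0,0,0,0.5]]]'
```

```text
time: 11.52
eef_pos: [0.4172, 0.2262, 0.1777]
ee_rot: [0.0, 0.678, 0.735, -0.001]
wrist_force: [-0.4, -3.4, 0.8]
opening: 0.0211
time: 11.9
eef_pos: [0.4171, 0.2271, 0.1777]
ee_rot: [0.0, 0.678, 0.735, -0.001]
wrist_force: [0.7, -4.7, 2.6]
opening: 0.0214
```

```bash
python3 - <<'E'
from h import *
snap('side','s4'); im=cv2.imread('pics/s4.png')[235:355,125:275]
cv2.imwrite('pics/s4z.png',cv2.resize(im,None,fx=5,fy=5,interpolation=cv2.INTER_CUBIC))
E
```

```text
(no output)
```

View pics/s4z.png

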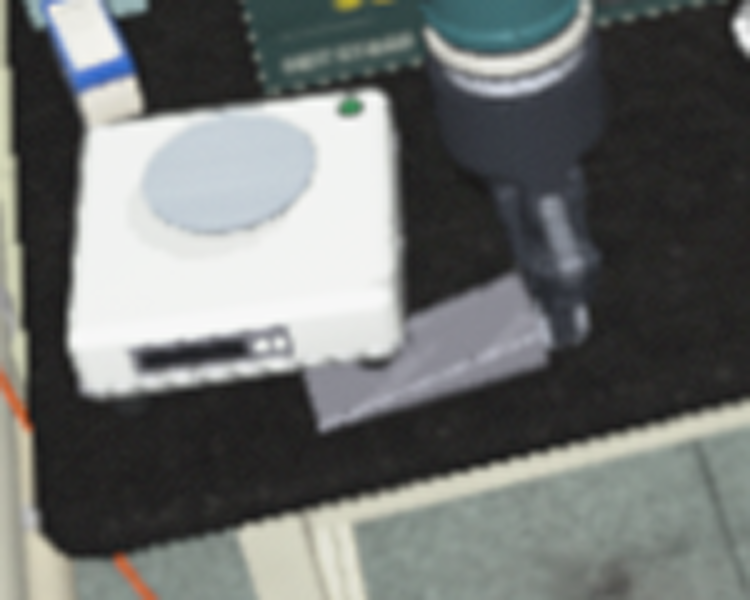

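The foot at (378,360) rests on the slope and the balance hasn't moved. The push reads 4.7 N, so I'll give it a little more.

```bash
python3 -m handwheel '[[[0.7,0,0,0,0.5],[0.7,0,0,0,0.5],[0.7,0,0,0,0.5],[0.7,0,0,0,0.5]]]'; python3 -c "
from h import *
print(manip.get_obs()['wrist_force'])"
```

```text
time: 12.45
eef_pos: [0.417, 0.2274, 0.1777]
ee_rot: [0.0, 0.678, 0.735, -0.001]
wrist_force: [1.6, -5.5, 2.2]
opening: 0.0211
[ 1.57930806 -5.49871082  2.24540179]
```

```bash
python3 -m handwheel '[[[-5,0,0,0,0.5],[-20,0,0,0,0.5],[-35,0,0,0,0.5],[-40,0,-5,0,0.5],[-40,0,-30,0,0.5],[-40,0,-65,0,0.5],[-40,0,-90,0,1],[-40,0,-100,0,1],[-30,0,-100,0,1],[0,0.5,-100,0,1],[35,1,-100,0,1],[65,1.5,-100,0,1],[80,2,-100,0,1],[84,2,-100,0,1],[84,2,-90,0,1],[84,2,-80,0,1],[84,2,-74,0,1],[84,2,-72,0,1],[84,2,-72,0,1],[84,2,-72,0,1]]]' 40
python3 - <<'E'
from h import *
snap('side','s5'); im=cv2.imread('pics/s5.png')[235:355,125:275]
cv2.imwrite('pics/s5z.png',cv2.resize(im,None,fx=5,fy=5,interpolation=cv2.INTER_CUBIC))
E
```

```text
time: 14.95
eef_pos: [0.4123, 0.3125, 0.2499]
ee_rot: [0.0, 0.678, 0.735, 0.0]
wrist_force: [-0.3, 0.3, 0.2]
opening: 0.0002
```

View pics/s5z.png

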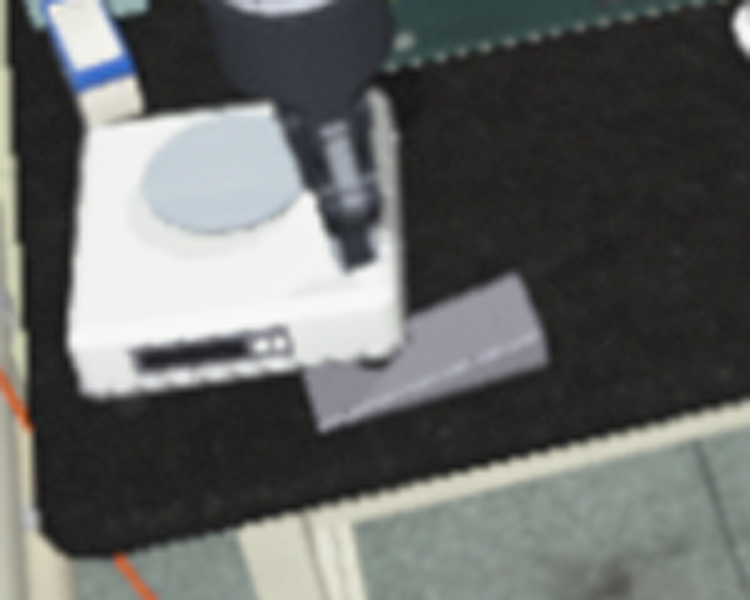

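The wedge stayed put, and the closed fingertips at (358,265) are over the corner. I'll press down in small steps.

```bash
python3 -m handwheel '[[[0,0,2.5,0,1],[0,0,5,0,1],[0,0,6,0,1],[0,0,6,0,1]]]'; python3 -m handwheel '[[[0,0,1,0,1],[0,0,1.5,0,1],[0,0,1.5,0,1]]]'
```

```text
time: 15.5
eef_pos: [0.4122, 0.3125, 0.2436]
ee_rot: [-0.0, 0.678, 0.736, -0.0]
wrist_force: [0.3, -0.6, 0.2]
opening: 0.0001
time: 15.88
eef_pos: [0.4122, 0.3125, 0.2428]
ee_rot: [0.0, 0.678, 0.736, 0.0]
wrist_force: [-0.8, -0.1, 5.0]
opening: 0.0002
```

```bash
python3 -m handwheel '[[[0,0,0.5,0,1],[0,0,1,0,1],[0,0,1,0,1]]]'
```

```text
time: 16.25
eef_pos: [0.4121, 0.3125, 0.2426]
ee_rot: [0.0, 0.678, 0.736, 0.0]
wrist_force: [-2.3, -2.5, 13.4]
opening: -0.0001
```

```bash
python3 -m handwheel '[[[0,0,0,0,1],[0,0,0,0,1],[0,0,0,0,1],[0,0,0,0,1],[0,0,0,0,1],[0,0,0,0,1],[0,0,0,0,1],[0,0,0,0,1],[0,0,0,0,1],[0,0,0,0,1]]]'; python3 -m handwheel '[[[0,0,-2,0,1],[0,0,-8,0,1],[0,0,-25,0,1],[0,0,-60,0,1],[0,0,-100,0,1],[0,0,-140,0,1],[-30,0,-160,0,1],[-70,0,-170,0,1],[-120,0,-170,0,1],[-170,0,-170,0,1],[-210,0,-170,0,1],[-230,0,-170,0,1],[-240,0,-170,0,1],[-240,0,-170,0,1],[-240,0,-170,0,1]]]'
python3 - <<'E'
from h import *
print(manip.get_obs()['wrist_force'])
snap('side','s6'); snap('top','t6')
a=cv2.imread('pics/s6.png')[235:355,125:275]; b=cv2.imread('pics/t6.png')[195:315,70:330]
cv2.imwrite('pics/m6.png',np.vstack([cv2.copyMakeBorder(cv2.resize(a,(375,300),interpolation=cv2.INTER_CUBIC),0,0,0,275,0),cv2.resize(b,(650,300),interpolation=cv2.INTER_CUBIC)]))
d=cv2.absdiff(cv2.imread('pics/s6.png'),cv2.imread('pics/s0.png') if 0 else cv2.imread('pics/side0.png'))[250:320,135:205]; print('balance region diff',d.mean(),d.max())
E
```

```text
time: 17.5
eef_pos: [0.4121, 0.3125, 0.2426]
ee_rot: [0.0, 0.678, 0.735, 0.0]
wrist_force: [-2.6, -1.9, 14.1]
opening: -0.0007
time: 19.38
eef_pos: [0.4319, 0.0744, 0.4113]
ee_rot: [-0.0, 0.677, 0.736, 0.0]
wrist_force: [0.1, 0.8, -0.5]
opening: -0.0002
[ 0.05479471  0.75156593 -0.45134269]
balance region diff 10.111224489795918 142
```

View pics/m6.png

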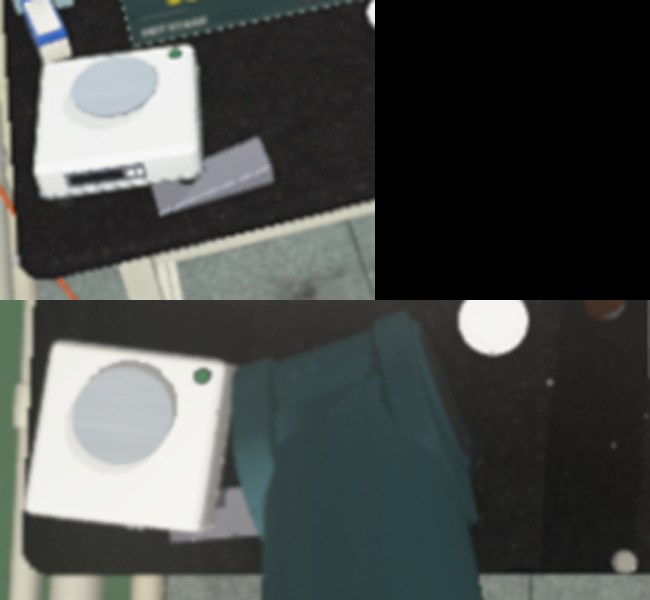

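The balance hasn't moved: its green button is at the same pixel as at the start. The wedge is under the foot and the arm is clear, so I'm handing in.

```bash
python3 -c "
from rig import manip
print(manip.finish_job())"
```

```text
the job is handed in; nothing more can be done
None
```

The wedge is snug under the short foot, the corner held firm under the press, and I handed the job in at about 19.5 s of the 48 s allowed.

- **Wedge:** I pushed it thin end first with two spread fingertips, steering slightly on the way. I stopped when the push force had risen from about 0 to about 5.5 N, within the 4–8 N asked for.
- **Press test:** I pressed the corner over that foot with about 13–14 N for roughly 1.3 s. The fingertips did not sink at all during the hold (the TCP height stayed at 0.2426 m), so the balance no longer rocks there.
- **Last pictures:** The foot rests on the slope and the balance stands where it was, with its green button at the same pixel in the top view as at the start. The vial and wafer carrier look undisturbed. The arm is well clear, with no contact force beyond noise.

**Checks that disagreed or fell short:**
- The top and side cameras differed by about 4 mm on the balance's position. The point where the wedge met the foot agreed with the side view.
- A before-and-after difference of the side picture around the balance was not zero (mean 10, max 142). I put that down to the wedge now showing in that region, but I did not check it further.
- I did not look again at the things on the far right (the tubs, beaker and screwdriver). The arm only passed over that side with the fingertips about 0.23 m up.

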